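Lock the T-foot post into the mounting base

ROBOT

A 7-joint arm with a two-finger parallel gripper is mounted at the origin on a cart in front of the work surface, level with it; the furniture and walls round the work are solid. World frame = base frame: x ahead of the robot, y to its left, z up, the work surface at z = 0. Lengths are in mm, angles in rad, forces in N, time in s.
With the tool pointing down it reaches from about 400 to 850 mm from the base axis. Payload 4.5 kg.
Tool frame: the origin (TCP) lies midway between the tips of the shut fingers; the grasp point (between the pads) lies 19 mm behind it (manip.hold_point_z is the distance from the TCP to the grasp point, in mm); z points along the fingers, y is the line along which they close (so a half turn about z gives the same grasp; the last joint's range is limited). The gripper opens to 85 mm and grips with 20 to 120 N. Pads are 22 mm wide; open, the fingers measure 114 mm over their backs; the gripper's body (76 mm by 85 mm) begins 54 mm behind the grasp point. The pads swing forward as they close: fully open they stand 13 mm farther back than shut.
Start: joints at [-1.183, 0.689, -0.195, 1.565, 0.157, 0.902, -0.215], TCP at [216.522, 586.321, 231.317] pointing down, gripper open.
Joint ranges: [-3.01, 3.01], [-0.46, 2.08], [-1.47, 1.51], [0.13, 2.56], [-1, 4.14], [0.04, 2.09], [-2.66, 2.66]. Speed limits (rad/s): [2.57, 2.57, 3.14, 3.14, 3.14, 3.14, 3.14].

INTERFACE

Orientations are given as [roll, pitch, yaw] about the fixed x, y, z axes, in that order (R = Rz(yaw) Ry(pitch) Rx(roll)).
In Python, from cell import manip gives the robot as it stands.
- The arm moves only by the tool servo_tool, never from a script. Its argument "steps" is a list of rows, each a list of 7 numbers: the shift along the tool's x, y, z in m, then the turn, a rotation vector about the tool's x, y, z in degrees, then the finger opening in m, from 0 to 0.0854. In form: [[dx, dy, dz, rx, ry, rz, claw], ...]. A call has 1 to 10 rows; each row shifts and turns the commanded pose from where the row before left it, along the tool's axes as they then stand; what a row does not reach is not made up. A row lasts 1/8 s, in which the tool goes at most 62.5 mm and 10.7 degrees, less where a joint would pass 70% of its speed; a pose out of reach is approached as far as the arm can. A call is refused whole if a number of a shift passes 0.0625 or a number of a turn 10.7, either way. A call with a gripper value outside its range is refused whole. The fingers move at their own pace and stop on an object; "force" is the grip in N (left out, the last holds). Time passes only in rows, so rows that do not move let the fingers close. It gives the time, the measured TCP pose, the force, the opening and the grip force at its end, in the units of the state.
- manip.get_state(): the state, without advancing time (a new reading comes with each control period).
- manip.snapshot(name): name is "scene" or "top" or "wrist"; returns the picture (420x560x3 uint8, blue, green, red); there is no depth.
- manip.camera_params(name): a dict with "mtx" (3x3 intrinsics, pixels), "D" ([k1, k2, p1, p2, k3] as OpenCV has them; the pictures are not rectified), "rvec" (rotation vector, rad) and "tvec" (3), from world to camera coordinates, as OpenCV has them. Camera axes: x right, y down, z forward; pixel columns grow to the right and rows downward; lengths in mm; the calibration is good to about 2 mm. A picture is of the moment at which its call begins: read the wrist's pose just before it. camera_params takes no time and is no camera call; for the wrist camera it gives the pose at the moment of the call.
- manip.close_job(): hands the job in; it is judged then, once.
The state is a dict: "time_s": time; "joint_positions": joint angles; "joint_vel": joint speeds; "effort": joint torques, N m; "position": TCP position; "tool_rot": TCP orientation; "force": force on the tool from outside, world axes, zero at the start; "ft_torque": the same for the moment, N m; "grip_width": finger opening in mm; "gripper_force": force on a finger pad.
Only numpy, scipy, OpenCV 4.12 (cv2) and the standard library are available. Lean on these libraries where they do the work, as an engineer would, in place of code of your own. Each camera call takes 0.05 s, during which the arm holds its last target. There are 200 camera calls.

TASK

Two similar metal posts stand on the bench; take the one whose foot is a long bar (the T-foot) and lower that foot lengthwise through the slot of the mounting base until the post's collar rests on the base's top plate. Then turn the post a quarter turn, either way, so that the foot lies across the slot beneath the plate and locks it, and let go, leaving the post standing upright near the middle of the slot. Leave the post with the round foot where it stands.

Things in the scene. Friction and masses are not known exactly. Their poses are not given: they have to be found in the camera images.
- dock_slot (a point): Mounting base, fixed: aluminium plate 130 (x) x 120 x 12 mm, top 36 mm above the bench, on two dark cheeks at the slot's ends, open at the other sides. Point: middle of the slot in the top surface; x along the slot, z up. The slot goes through: 80 mm long (x), 34 mm wide (y), rim chamfered 2 mm. Below it, down to the bench, the foot can turn freely; no stop limits the turn.
- tee_post_centre (a point): Post to use: loose, plain steel, 86 mm tall, 170 to 350 g, standing on its T-foot. Flat-sided dark wing grip on top, 46 mm long (x), 20 mm thick (y), 40 to 86 mm above the foot's underside: grip it across the 20 mm. Point: on the axis, half-way up (43 mm); x along wing and foot, z up; a half turn makes no difference. Seated, the point lies 11 mm above dock_slot.
- tee_post_foot (a point): The same post's foot: a bar 64 mm long (x), 20 mm wide (y), 12 mm high; above it a round shank 20 mm thick and a round collar 50 mm across, 32 to 38 mm above the foot's underside. The foot's ends stand out 7 mm beyond the collar. Point: centre of the foot's underside. Seated with the collar on the plate, it hangs 4 mm above the bench, with 8 mm of play below the plate.
- disc_post_centre (a point): Post to leave alone: same collar, wing and height, but its foot is a round disc 44 mm across, hidden from above by the collar; it does not fit the slot. Point: on its axis, half-way up (43 mm above its underside); x along its wing.
Not all that is in view belongs to the job. Leave any green look-alike of the part that bears tee_post_centre alone.

How it is judged:
By the outcome, as a careful person would: the job done as asked, in the order asked, and still so for the second after the job is handed in, with the robot touching nothing.
It also fails if it takes over 45 s, if anything falls off the work surface, if the arm or the gripper's body presses on something with over 40 N, if the wrist force passes 120 N, or if a joint passes its speed limit or range.

## Working session

There is one attempt and no reset: what is moved stays moved. The work goes in short steps, Python scripts to look and compute and a tool call to move; the robot and the scene stay as the last step left them, time stands still between calls to the robot, and variables do not carry over. Pictures are saved under pics/ and viewed, at most 10 in all, crops included, and the job is handed in when it is done.

Besides the shell and the picture viewer there is one more tool, called after ">>>" in YAML: its name, and indented under it one key for each argument. servo_tool: Moves the arm, as the interface text tells. Its arguments: {"type":"object","properties":{"steps":{"type":"array","items":{"type":"array","items":{"type":"number"}}},"force":{"type":"number"}},"required":["steps"]}

```bash
mkdir -p pics
cat > h.py <<'E'
import numpy as np, cv2
from cell import manip
from scipy.spatial.transform import Rotation as R
def snap(n,f):
    p=manip.camera_params(n); im=manip.snapshot(n); cv2.imwrite('pics/'+f+'.png',im); np.save('pics/'+f+'.npy',p,allow_pickle=True); return im
def load(f): return cv2.imread('pics/'+f+'.png'), np.load('pics/'+f+'.npy',allow_pickle=True).item()
def ray(p,uv):
    u=cv2.undistortPoints(np.array(uv,float).reshape(-1,1,2),p['mtx'],np.array(p['D'],float)).reshape(-1,2)
    Rm=cv2.Rodrigues(np.array(p['rvec'],float))[0]; d=np.c_[u,np.ones(len(u))]@Rm
    return -Rm.T@np.array(p['tvec'],float).ravel(), d
def plane(p,uv,z):
    c,d=ray(p,uv); return (c+d*((z-c[2])/d[:,2])[:,None]).round(1)
def proj(p,X): return cv2.projectPoints(np.array(X,float).reshape(-1,1,3),np.array(p['rvec'],float),np.array(p['tvec'],float),np.array(p['mtx'],float),np.array(p['D'],float))[0].reshape(-1,2).round(1)
E
python3 - <<'E'
from h import *
a=snap('top','top0'); b=snap('scene','scene0')
print(manip.get_state())
for n in('top','scene'):
    p=manip.camera_params(n); print(n, ray(p,[[280,210]]))
E
```

```text
{'time_s': 0.1, 'joint_positions': array([-1.18318685,  0.68991751, -0.19453586,  1.56624521,  0.15728091,
        0.90251517, -0.21509798]), 'joint_vel': array([ 0.0003781 , -0.00067081,  0.00059757, -0.00186804,  0.00185915,
       -0.0010847 ,  0.00079018]), 'effort': array([-3.53803429e-03, -5.40595400e+01, -1.27151426e+00, -1.58985490e+01,
        9.37454490e-03,  4.40025775e-03,  9.36227480e-06]), 'position': array([216.37092416, 585.71958409, 230.55240911]), 'tool_rot': array([-3.13990024e+00,  9.96526380e-05,  2.78786258e+00]), 'force': array([ 0.46012603, -0.23409977, -0.14992063]), 'ft_torque': array([-0.03442007, -0.00029448,  0.00129253]), 'gripper_force': 0.0, 'grip_width': 85.08573128206021}
top (array([356.17456475, -47.18536902, 886.94820733]), array([[ 0.2057332 ,  0.02214785, -0.97846548]]))
scene (array([  88.06862993, -540.86399428,  558.15236008]), array([[ 0.52242062,  0.589648  , -0.6160284 ]]))
```

View pics/top0.png

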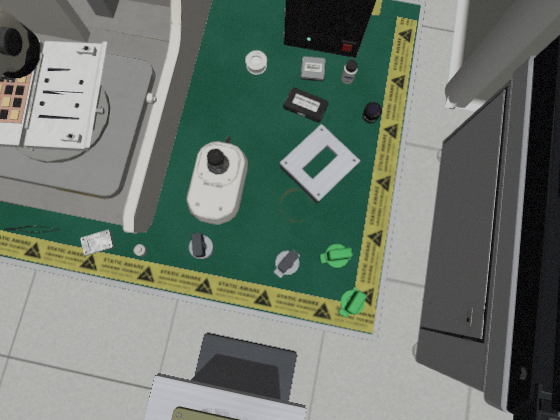

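View pics/scene0.png

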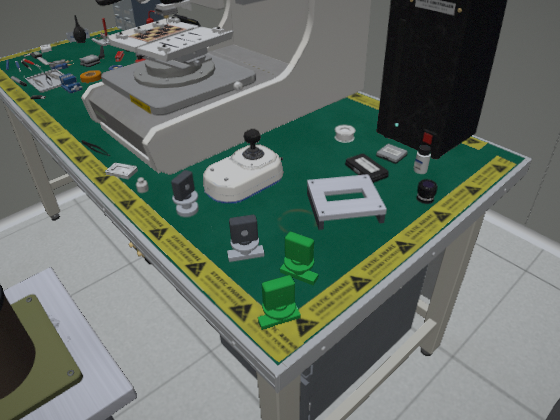

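The scene view shows four candidates:
- A grey post at scene (243,238) / top (287,263), with a bar foot.
- A grey post at scene (184,195) / top (200,246), with a round foot.
- Two green T-foot look-alikes at scene (299,256) and (280,300), which I leave alone.

I choose the bar-foot post at (243,238). The base is at top (320,162), with its slot clear. I'll check the choice in a crop and measure.

Run:
```python
from h import *
s,ps=load('scene0'); t,pt=load('top0')
c=np.hstack([cv2.resize(s[150:330,150:330],(400,400),interpolation=2),cv2.resize(t[120:300,180:360],(400,400),interpolation=2)]); cv2.imwrite('pics/crop0.png',c)
print('world pts in top',proj(pt,[[0,0,0],[216,586,231],[500,0,0],[500,-300,0],[500,300,0]]))
# slot: green region inside plate
hsv=cv2.cvtColor(t,cv2.COLOR_BGR2HSV)
g=cv2.inRange(hsv,(60,80,20),(100,255,140)); roi=np.zeros_like(g); roi[140:185,297:345]=g[140:185,297:345]
cs=cv2.findContours(roi,cv2.RETR_EXTERNAL,cv2.CHAIN_APPROX_NONE)[0]
for k in cs:
    if cv2.contourArea(k)>60:
        r=cv2.minAreaRect(k); print('slot?',r); w=plane(pt,cv2.boxPoints(r),36); print(w,w.mean(0)); print('nb',k[:,0].min(0),k[:,0].max(0))
for n,uv in(('tee',(287,263)),('disc',(200,246))): print(n,plane(pt,[uv],35))
for n,uv in(('tee wing ends',[(277,273),(300,252)]),('green',[(337,256),(352,302)])): print(n,plane(pt,uv,86))
print('joystick',plane(pt,[(216,155)],60),'black box edge',plane(pt,[(285,45),(360,55)],0),'plate corners',plane(pt,[(281,161),(322,124),(359,160),(319,200)],36))
```

```text
world pts in top [[ 212.7  471. ]
 [-136.5  301.9]
 [ 264.2  226.1]
 [ 398.4  253. ]
 [ 133.3  199.7]]
slot? ((319.2500305175781, 162.25), (13.435027122497559, 32.526912689208984), 45.0)
[[ 635.1  -59.3   36. ]
 [ 697.7  -99.5   36. ]
 [ 680.1 -123.9   36. ]
 [ 618.   -83.6   36. ]] [657.725 -91.575  36.   ]
nb [303 147] [335 177]
tee [[427.3 -64.4  35. ]]
disc [[425.8 121.9  35. ]]
tee wing ends [[400.1 -47.9  86. ]
 [449.4 -84.3  86. ]]
green [[ 456.2 -157.3   86. ]
 [ 374.6 -200.5   86. ]]
joystick [[620.7 129.4  60. ]] black box edge [[ 949.6   41.6    0. ]
 [ 959.9 -142.5    0. ]] plate corners [[ 643.5   -8.5   36. ]
 [ 747.4  -81.7   36. ]
 [ 680.2 -176.4   36. ]
 [ 573.5 -105.9   36. ]]
```

View pics/crop0.png

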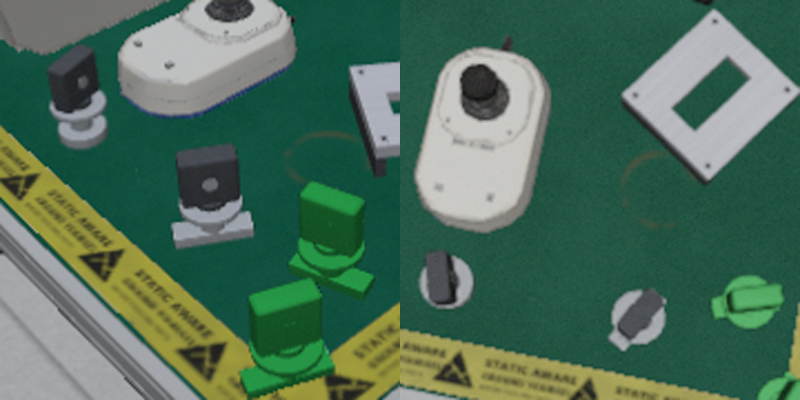

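The crop confirms it: the grey post at scene (243,238) stands on a long bar, and the other grey post has a disc. First I swing the arm over along the near side.

>>> servo_tool:
  steps:
    - [-0.0266, -0.031, -0.002, 0, 0, 0, 0.085]
    - [-0.0266, -0.031, -0.002, 0, 0, 0, 0.085]
    - [-0.0266, -0.031, 0, 0, 0, 0, 0.085]
    - [-0.0266, -0.031, 0, 0, 0, 0, 0.085]
    - [-0.0266, -0.031, 0, 0, 0, 0, 0.085]
    - [-0.0266, -0.031, 0, 0, 0, 0, 0.085]
    - [-0.0266, -0.031, 0, 0, 0, 0, 0.085]
    - [-0.0266, -0.031, 0, 0, 0, 0, 0.085]
  force: 40

```text
time_s: 1.1
position: [330.5, 278.5, 235.2]
tool_rot: [-3.141, -0.0, 2.788]
force: [1.5, 0.1, -0.3]
grip_width: 85.0
gripper_force: 0.0
```

>>> servo_tool:
  steps:
    - [-0.0231, -0.0323, 0, 0, 0, 0, 0.085]
    - [-0.0231, -0.0323, 0, 0, 0, 0, 0.085]
    - [-0.0231, -0.0323, 0, 0, 0, 0, 0.085]
    - [-0.0231, -0.0323, 0, 0, 0, 0, 0.085]
    - [-0.0231, -0.0323, 0, 0, 0, 0, 0.085]
    - [-0.0231, -0.0323, 0, 0, 0, 0, 0.085]
    - [-0.0231, -0.0323, 0, 0, 0, 0, 0.085]
    - [-0.0231, -0.0323, 0, 0, 0, 0, 0.085]
    - [-0.0231, -0.0323, 0, 0, 0, 0, 0.085]

```text
time_s: 2.22
position: [424.6, -66.1, 235.1]
tool_rot: [3.142, -0.0, 2.788]
force: [0.8, -0.2, 1.0]
grip_width: 85.0
gripper_force: 0.0
```

>>> servo_tool:
  steps:
    - [0, 0, 0, 0, 0, 8, 0.085]
    - [0, 0, 0, 0, 0, 8, 0.085]
    - [0, 0, 0, 0, 0, 0, 0.085]

```text
time_s: 2.6
position: [424.3, -64.8, 235.1]
tool_rot: [-3.141, -0.0, 2.51]
force: [0.3, -0.7, 0.0]
grip_width: 85.2
gripper_force: 0.0
```

Run:
```python
from h import *
print(manip.get_state())
snap('wrist','w1'); p=manip.camera_params('wrist'); print(ray(p,[[280,210]]), proj(p,[[425,-66,86],[425,-66,38]]))
```

```text
{'time_s': 2.6, 'joint_positions': array([ 0.17795848,  0.44024551, -0.19478678,  2.11985742,  0.14815597,
        0.59447042,  0.81733117]), 'joint_vel': array([ 0.00540028,  0.00069408, -0.02047091, -0.00179915,  0.0120464 ,
        0.00093233,  0.0378154 ]), 'effort': array([ 1.67674752e-02, -3.68113554e+01, -3.82105317e-01, -1.13537845e+01,
       -8.21170164e-02, -1.18031271e-02, -3.61528583e-01]), 'position': array([424.32376768, -64.82966968, 235.11659476]), 'tool_rot': array([-3.14110879e+00, -3.43376069e-04,  2.50985290e+00]), 'force': array([ 0.33459841, -0.65741237,  0.02876576]), 'ft_torque': array([-0.03337374, -0.01893115,  0.01094066]), 'gripper_force': 0.0, 'grip_width': 85.22133219228164}
(array([366.93017697, -23.28586464, 376.6503131 ]), array([[ 0.23657501, -0.18187772, -0.95458004]])) [[282.  191.6]
 [282.1 181.2]]
```

View pics/w1.png

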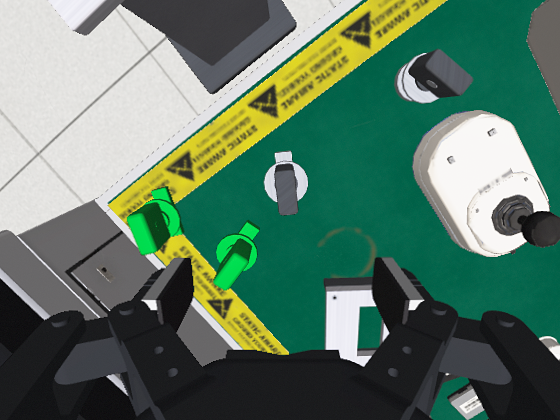

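The wrist view shows the T-post upright at about (286,183): foot end at (283,156), wing from (287,165) to (287,214). The greens are to its left and the base is at lower right. I'll measure the collar and wing.

Run:
```python
from h import *
im,p=load('w1'); x0,y0,x1,y1=255,140,320,225
hsv=cv2.cvtColor(im,cv2.COLOR_BGR2HSV)
sub=hsv[y0:y1,x0:x1]
light=((sub[...,1]<60)&(sub[...,2]>120)).astype(np.uint8); dark=((sub[...,1]<90)&(sub[...,2]<=110)).astype(np.uint8)
def big(m):
    k=max(cv2.findContours(m,cv2.RETR_EXTERNAL,cv2.CHAIN_APPROX_NONE)[0],key=cv2.contourArea); return k[:,0]+[x0,y0]
k=big(dark); r=cv2.minAreaRect(k.astype(np.float32)); print('dark',r, k.min(0),k.max(0))
ls=big(cv2.morphologyEx(light|dark,cv2.MORPH_OPEN,np.ones((3,3),np.uint8))); 
w=plane(p,ls,38)
# robust circle fit r=25 to collar outline
from scipy.optimize import least_squares
f=least_squares(lambda c:np.hypot(*(w[:,:2]-c).T)-25,[425,-66],loss='soft_l1',f_scale=0.7); d=np.abs(f.fun)
print('collar',f.x,(np.abs(np.hypot(*(w[:,:2]-f.x).T)-25)<1.5).mean())
print('collar px',proj(p,[[*f.x,38]]))
big8=cv2.resize(im[y0:y1,x0:x1],None,fx=7,fy=7,interpolation=2); cv2.imwrite('pics/c2.png',big8[:595])
for row in range(150,222,4):
    q=dark[row-y0].nonzero()[0]; l=light[row-y0].nonzero()[0]; print(row, (q.min()+x0,q.max()+x0) if len(q) else '', (l.min()+x0,l.max()+x0) if len(l) else '')
```

```text
dark ((285.9205627441406, 188.96763610839844), (50.696388244628906, 21.47502326965332), 85.60128784179688) [274 164] [297 214]
collar [428.78073555 -64.13311814] 0.5847953216374269
collar px [[285.5 182.9]]
150  
154  (np.int64(275), np.int64(291))
158  (np.int64(275), np.int64(291))
162  (np.int64(276), np.int64(293))
166 (np.int64(271), np.int64(292)) (np.int64(272), np.int64(300))
170 (np.int64(275), np.int64(293)) (np.int64(268), np.int64(303))
174 (np.int64(274), np.int64(294)) (np.int64(266), np.int64(305))
178 (np.int64(264), np.int64(295)) (np.int64(265), np.int64(307))
182 (np.int64(275), np.int64(296)) (np.int64(264), np.int64(307))
186 (np.int64(275), np.int64(295)) (np.int64(265), np.int64(307))
190 (np.int64(276), np.int64(295)) (np.int64(266), np.int64(306))
194 (np.int64(267), np.int64(296)) (np.int64(268), np.int64(303))
198 (np.int64(277), np.int64(301)) (np.int64(271), np.int64(300))
202 (np.int64(278), np.int64(296)) 
206 (np.int64(278), np.int64(297)) 
210 (np.int64(279), np.int64(297)) 
214 (np.int64(280), np.int64(291)) 
218
```

View pics/c2.png

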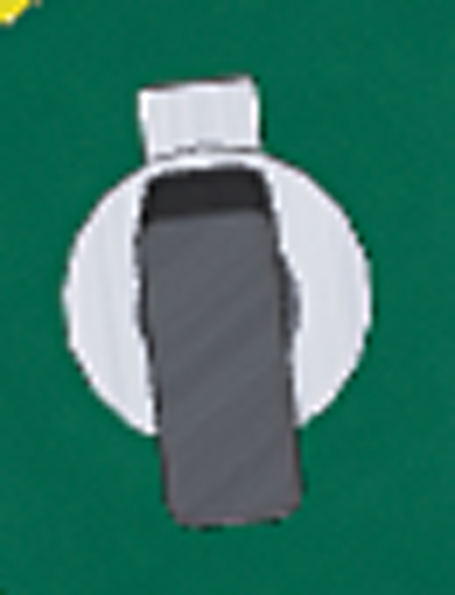

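The close crop shows the wing's top face with corners at about (276,172), (293.5,169.5), (297.5,213.5) and (280.5,215). It is turned a few degrees from the tool.

Run:
```python
from h import *
im,p=load('w1')
c=plane(p,[(276,172),(293.5,169.5),(298,213.5),(280,215.5)],86); print(c,c.mean(0))
for a,b in((0,3),(1,2)): print(np.degrees(np.arctan2(*(c[a]-c[b])[[1,0]])))
f=plane(p,[(275,153),(290.5,151),(276,162),(291.8,162)],12);print(f)
st=manip.get_state(); yaw=st['tool_rot'][2]; print(np.degrees(yaw))
d=np.array([428.4,-64.1])-st['position'][:2]; x=np.array([np.cos(yaw),np.sin(yaw)]); y=np.array([np.sin(yaw),-np.cos(yaw)]); print(d@x,d@y)
```

```text
[[406.1 -59.5  86. ]
 [414.  -44.6  86. ]
 [452.3 -66.6  86. ]
 [443.5 -82.2  86. ]] [428.975 -63.225  86.   ]
148.74426436718716
150.1264005157572
[[397.2 -56.2  12. ]
 [406.1 -40.1  12. ]
 [406.4 -61.5  12. ]
 [417.5 -46.4  12. ]]
143.89259874192626
-2.9043288514646664 2.837852471590247
```

>>> servo_tool:
  steps:
    - [-0.003, 0.0033, 0.03, 0, 0, -5.5, 0.085]
    - [0, 0, 0.04, 0, 0, 0, 0.07]
    - [0, 0, 0.04, 0, 0, 0, 0.07]
    - [0, 0, 0.03, 0, 0, 0, 0.07]
    - [0, 0, 0.025, 0, 0, 0, 0.07]
    - [0, 0, 0.015, 0, 0, 0, 0.07]
    - [0, 0, 0.009, 0, 0, 0, 0.07]
    - [0, 0, 0, 0, 0, 0, 0.07]

```text
time_s: 3.65
position: [429.1, -63.7, 46.2]
tool_rot: [-3.141, -0.001, 2.606]
force: [0.0, -0.3, -0.2]
grip_width: 69.9
gripper_force: 0.0
```

>>> servo_tool:
  steps:
    - [0, 0, 0, 0, 0, 0, 0.0]
    - [0, 0, 0, 0, 0, 0, 0.0]
    - [0, 0, 0, 0, 0, 0, 0.0]
    - [0, 0, 0, 0, 0, 0, 0.0]
    - [0, 0, 0, 0, 0, 0, 0.0]
    - [0, 0, 0, 0, 0, 0, 0.0]
  force: 60

```text
time_s: 4.4
position: [429.5, -64.0, 47.1]
tool_rot: [3.141, 0.001, 2.605]
force: [-0.4, 1.3, 6.1]
grip_width: 19.6
gripper_force: 58.9
```

>>> servo_tool:
  steps:
    - [0, 0, -0.01, 0, 0, 0, 0.0]
    - [0, 0, -0.02, 0, 0, 0, 0.0]
    - [0, 0, -0.03, 0, 0, 0, 0.0]
    - [0, 0, -0.03, 0, 0, 0, 0.0]
    - [0, 0, -0.005, 0, 0, 0, 0.0]

```text
time_s: 5.03
position: [430.0, -64.1, 143.2]
tool_rot: [3.14, 0.002, 2.604]
force: [0.1, -0.1, -3.4]
grip_width: 19.4
gripper_force: 58.9
```

>>> servo_tool:
  steps:
    - [-0.02, 0.006, 0, 0, 0, 1, 0.0]
    - [-0.035, 0.011, 0, 0, 0, 1, 0.0]
    - [-0.035, 0.011, 0, 0, 0, 1, 0.0]
    - [-0.035, 0.011, 0, 0, 0, 0, 0.0]
    - [-0.035, 0.011, 0, 0, 0, 0, 0.0]
    - [-0.035, 0.011, 0, 0, 0, 0, 0.0]
    - [-0.035, 0.011, 0, 0, 0, 0, 0.0]
    - [-0.035, 0.011, 0, 0, 0, 0, 0.0]
    - [-0.025, 0.008, 0, 0, 0, 0, 0.0]
    - [-0.012, 0.003, 0, 0, 0, 0, 0.0]

```text
time_s: 6.28
position: [733.3, -151.0, 138.8]
tool_rot: [-3.14, -0.003, 2.552]
force: [-0.3, -0.4, -3.1]
grip_width: 19.7
gripper_force: 58.7
```

>>> servo_tool:
  steps:
    - [0, 0, 0, 0, 0, 0, 0.0]
    - [0, 0, 0, 0, 0, 0, 0.0]

```text
time_s: 6.52
position: [731.9, -150.3, 140.1]
tool_rot: [-3.14, -0.003, 2.553]
force: [0.4, 0.4, -2.6]
grip_width: 19.4
gripper_force: 58.7
```

Run:
```python
from h import *
s=manip.get_state(); print(s['position'],s['tool_rot'],s['force'])
im=snap('wrist','w2'); p=load('w2')[1]; print(proj(p,[[658,-92,36]]))
```

```text
[ 731.9082886  -150.32592234  140.05615319] [-3.14005272 -0.00320602  2.5526411 ] [ 0.40154485  0.39832769 -2.55568245]
[[293.   82.9]]
```

View pics/w2.png

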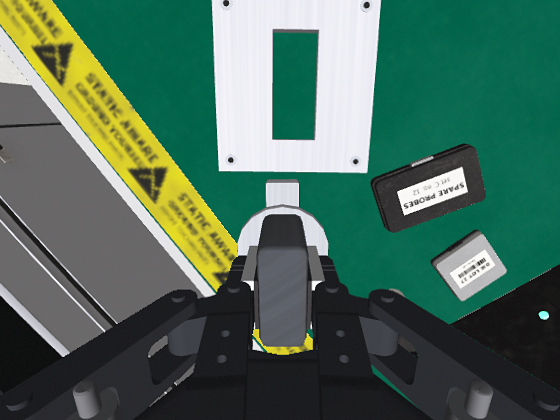

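The wrist view shows the slot clear, from (272,30) to (318,139), and the held post upright in the fingers with its foot end at (283,190).

Run:
```python
from h import *
im,p=load('w2'); hsv=cv2.cvtColor(im,cv2.COLOR_BGR2HSV)
g=cv2.inRange(hsv,(60,80,20),(100,255,160)); r=np.zeros_like(g); r[20:150,255:335]=g[20:150,255:335]
k=max(cv2.findContours(r,cv2.RETR_EXTERNAL,cv2.CHAIN_APPROX_NONE)[0],key=cv2.contourArea)
w=plane(p,k[:,0],36)[:,:2].astype(np.float32); q=cv2.minAreaRect(w); print('slot',q)
# held foot end
f=plane(p,[(266,181),(298.5,180),(267,205),(299.5,205)],105); print(f)
s=manip.get_state(); yaw=s['tool_rot'][2]; x=np.array([np.cos(yaw),np.sin(yaw)]); y=np.array([np.sin(yaw),-np.cos(yaw)])
d=np.array(q[0])-s['position'][:2]; print('tool shift',d@x,d@y,'yaw',np.degrees(yaw))
for c in f: e=c[:2]-s['position'][:2]; print('foot corner in tool',e@x,e@y)
```

```text
slot ((661.22607421875, -93.01953125), (32.051918029785156, 76.00838470458984), 55.776363372802734)
[[ 698.5 -140.1  105. ]
 [ 708.5 -124.   105. ]
 [ 710.9 -147.9  105. ]
 [ 721.6 -131.7  105. ]]
tool shift 90.74816378975535 8.28199093691597 yaw 146.2564224589098
foot corner in tool 33.60158727393831 -10.162110379974658
foot corner in tool 34.22944859124557 8.780323206189212
foot corner in tool 18.957871114188084 -9.76014392282969
foot corner in tool 19.0592078164014 9.654276770891407
```

>>> servo_tool:
  steps:
    - [0.015, 0.002, 0, 0, 0, 0.5, 0.0]
    - [0.03, 0.003, 0, 0, 0, 0, 0.0]
    - [0.03, 0.003, 0, 0, 0, 0, 0.0]
    - [0.0142, 0.0006, 0, 0, 0, 0, 0.0]
    - [0, 0, 0.02, 0, 0, 0, 0.0]
    - [0, 0, 0.02, 0, 0, 0, 0.0]
    - [0, 0, 0, 0, 0, 0, 0.0]

```text
time_s: 7.45
position: [662.4, -94.3, 98.1]
tool_rot: [-3.138, -0.005, 2.543]
force: [-0.3, -0.3, -3.5]
grip_width: 19.3
gripper_force: 58.7
```

Run:
```python
from h import *
s=manip.get_state(); print(s['position'],s['tool_rot'],s['force'])
yaw=s['tool_rot'][2]; x=np.array([np.cos(yaw),np.sin(yaw)]); y=np.array([np.sin(yaw),-np.cos(yaw)])
d=np.array([661.2,-93.0])-s['position'][:2]; print(d@x,d@y,np.degrees(yaw))
a=snap('wrist','w3'); b=snap('scene','s3')
cv2.imwrite('pics/c3.png',np.hstack([cv2.resize(a[50:350,150:400],(400,480)),cv2.resize(b[110:260,270:395],(400,480),interpolation=2)]))
```

```text
[662.39654665 -94.26061598  98.13910039] [-3.13808864 -0.00502307  2.54274123] [-0.28899697 -0.33750763 -3.47097678]
1.6989297601814481 0.3667617915470357 145.688340796542
```

View pics/c3.png

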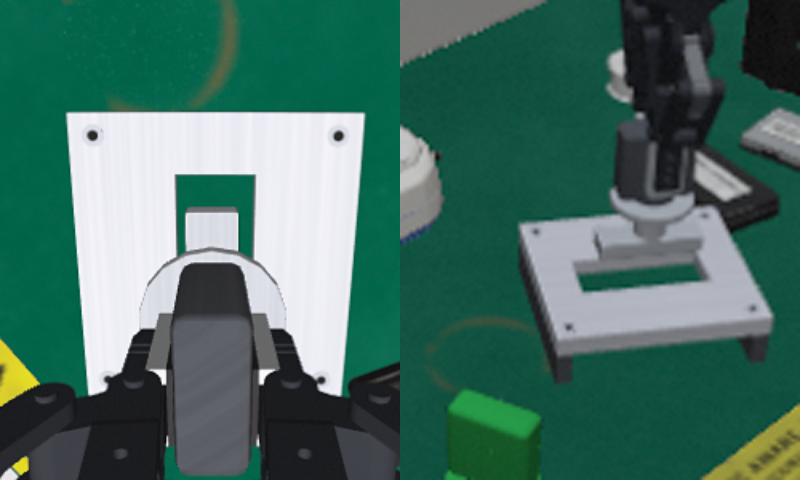

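The foot hangs above the slot, centred within about 2 mm and aligned with it. I lower it in steps.

>>> servo_tool:
  steps:
    - [0, 0, 0.01, 0, 0, 0, 0.0]
    - [0, 0, 0.01, 0, 0, 0, 0.0]
    - [0, 0, 0.01, 0, 0, 0, 0.0]
    - [0, 0, 0.008, 0, 0, 0, 0.0]
    - [0, 0, 0.004, 0, 0, 0, 0.0]
    - [0, 0, 0, 0, 0, 0, 0.0]

```text
time_s: 8.3
position: [664.2, -93.5, 59.1]
tool_rot: [-3.141, -0.001, 2.544]
force: [-0.7, -0.5, -1.9]
grip_width: 19.3
gripper_force: 58.7
```

>>> servo_tool:
  steps:
    - [0, 0, 0.003, 0, 0, 0, 0.0]
    - [0, 0, 0.002, 0, 0, 0, 0.0]
    - [0, 0, 0.001, 0, 0, 0, 0.0]
    - [0, 0, 0, 0, 0, 0, 0.0]

```text
time_s: 8.8
position: [664.3, -93.5, 53.4]
tool_rot: [-3.141, -0.001, 2.544]
force: [-0.3, -0.4, -2.7]
grip_width: 19.5
gripper_force: 58.7
```

>>> servo_tool:
  steps:
    - [0, 0, 0.001, 0, 0, 0, 0.0]
    - [0, 0, 0.001, 0, 0, 0, 0.0]
    - [0, 0, 0, 0, 0, 0, 0.0]

```text
time_s: 9.18
position: [664.3, -93.5, 51.3]
tool_rot: [-3.141, -0.001, 2.543]
force: [0.3, 0.9, -2.0]
grip_width: 19.4
gripper_force: 58.9
```

>>> servo_tool:
  steps:
    - [0, 0, 0.001, 0, 0, 0, 0.0]
    - [0, 0, 0, 0, 0, 0, 0.0]

```text
time_s: 9.43
position: [664.4, -93.5, 51.2]
tool_rot: [-3.141, -0.0, 2.543]
force: [-2.9, 0.8, 5.1]
grip_width: 19.3
gripper_force: 59.7
```

>>> servo_tool:
  steps:
    - [0, 0, 0.0007, 0, 0, 0, 0.0]
    - [0, 0, 0, 0, 0, 0, 0.0]

```text
time_s: 9.68
position: [664.4, -93.5, 51.2]
tool_rot: [-3.141, -0.0, 2.543]
force: [-4.5, 0.8, 9.3]
grip_width: 19.5
gripper_force: 60.6
```

Run:
```python
from h import *
s=manip.get_state(); print(s['joint_positions'].round(3))
```

```text
[ 0.167  0.978 -0.186  1.531  0.253  0.657  0.832]
```

>>> servo_tool:
  steps:
    - [0, 0, -0.0012, 0, 0, 0, 0.0]
    - [0, 0, 0, 0, 0, 5, 0.0]
    - [0, 0, 0, 0, 0, 9, 0.0]
    - [0, 0, 0, 0, 0, 9, 0.0]
    - [0, 0, 0, 0, 0, 9, 0.0]
    - [0, 0, 0, 0, 0, 9, 0.0]
    - [0, 0, 0, 0, 0, 0, 0.0]

```text
time_s: 10.55
position: [665.1, -93.3, 51.2]
tool_rot: [3.141, 0.001, 1.83]
force: [0.1, -0.6, 3.1]
grip_width: 19.5
gripper_force: 59.4
```

Turned 41° so far with low force. I continue to the quarter turn.

>>> servo_tool:
  steps:
    - [0, 0, 0, 0, 0, 9, 0.0]
    - [0, 0, 0, 0, 0, 9, 0.0]
    - [0, 0, 0, 0, 0, 9, 0.0]
    - [0, 0, 0, 0, 0, 9, 0.0]
    - [0, 0, 0, 0, 0, 9, 0.0]
    - [0, 0, 0, 0, 0, 4, 0.0]
    - [0, 0, 0, 0, 0, 0, 0.0]

```text
time_s: 11.42
position: [664.8, -93.1, 51.2]
tool_rot: [3.142, -0.001, 0.976]
force: [-0.9, 1.0, 3.7]
grip_width: 19.1
gripper_force: 59.6
```

Run:
```python
from h import *
s=manip.get_state(); print(s['position'],s['tool_rot'],s['force'],s['ft_torque'],np.degrees(s['tool_rot'][2]))
a=snap('wrist','w4'); b=snap('scene','s4')
cv2.imwrite('pics/c4.png',np.hstack([cv2.resize(a[50:350,100:450],(400,343)),cv2.resize(b[120:250,270:395],(400,343),interpolation=2)]))
```

```text
[664.82884259 -93.05274278  51.22097314] [ 3.14156372e+00 -6.30397008e-04  9.76072297e-01] [-0.89861598  1.03280307  3.69336146] [ 0.22940469  0.07906237 -0.06681105] 55.92482310711482
```

View pics/c4.png

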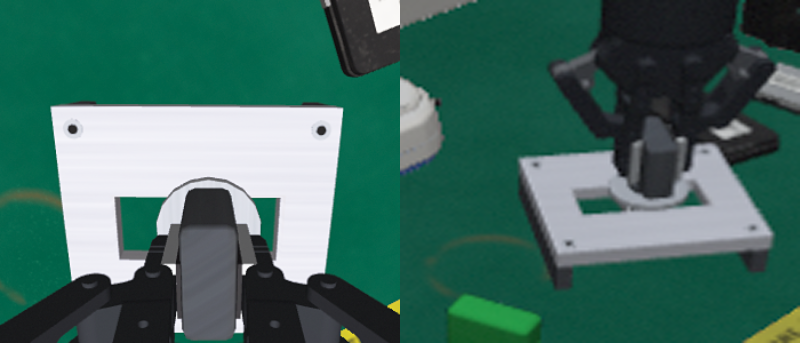

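The foot is fully across the slot. The collar is at crop x≈208, against a slot middle at ≈197, so it sits about 4–5 mm off along the slot. I'll slide it back gently and release.

>>> servo_tool:
  steps:
    - [0, 0, -0.0005, 0, 0, 0, 0.0]
    - [0, -0.002, 0, 0, 0, 0, 0.0]
    - [0, -0.0025, 0, 0, 0, 0, 0.0]
    - [0, 0, 0.0003, 0, 0, 0, 0.0]
    - [0, 0, 0, 0, 0, 0, 0.0]

```text
time_s: 12.15
position: [660.3, -91.5, 51.2]
tool_rot: [-3.141, 0.001, 0.972]
force: [-1.6, -1.4, 3.2]
grip_width: 19.5
gripper_force: 59.4
```

>>> servo_tool:
  steps:
    - [0, 0, 0, 0, 0, 0, 0.03]
    - [0, 0, 0, 0, 0, 0, 0.05]
    - [0, 0, 0, 0, 0, 0, 0.06]
    - [0, 0, 0, 0, 0, 0, 0.06]

```text
time_s: 12.65
position: [660.5, -90.8, 51.0]
tool_rot: [-3.141, 0.0, 0.973]
force: [-0.2, -0.6, 0.4]
grip_width: 60.2
gripper_force: 0.0
```

>>> servo_tool:
  steps:
    - [0, 0, -0.01, 0, 0, 0, 0.06]
    - [0, 0, -0.03, 0, 0, 0, 0.06]
    - [0, 0, -0.04, 0, 0, 0, 0.06]
    - [0, 0, -0.05, 0, 0, 0, 0.06]
    - [0, 0, 0, 0, 0, 0, 0.06]
    - [0, 0, 0, 0, 0, 0, 0.06]

```text
time_s: 13.4
position: [660.3, -90.8, 181.3]
tool_rot: [-3.141, -0.0, 0.973]
force: [-0.3, 0.3, -0.6]
grip_width: 59.7
gripper_force: 0.0
```

Run:
```python
from h import *
s=manip.get_state(); print(s['time_s'],s['position'],s['force'])
a=snap('wrist','w5'); b=snap('scene','s5'); p=load('w5')[1]
print(proj(p,[[661.2,-93,42],[661.2,-93,86]]))
cv2.imwrite('pics/c5.png',np.hstack([cv2.resize(a[50:350,100:450],(400,343)),cv2.resize(b[120:250,270:395],(400,343),interpolation=2)]))
```

```text
13.4 [660.34408557 -90.78016037 181.29205991] [-0.30676923  0.30810575 -0.57562976]
[[282.9 195.5]
 [283.  209.3]]
```

View pics/c5.png

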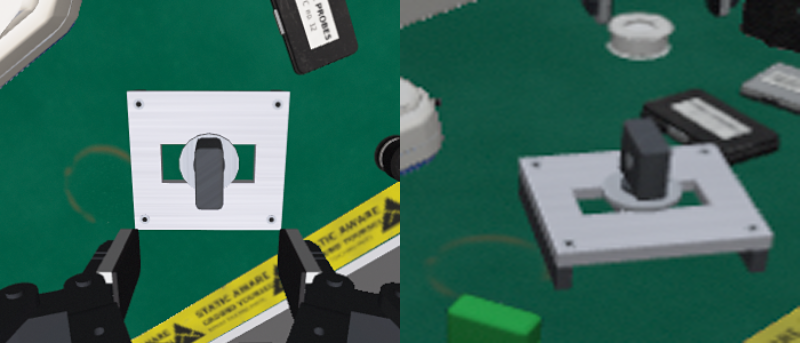

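The post stands upright and centred: collar at crop (209,163), slot from 161 to 256. The wing lies across the slot and the gripper is clear. Handing in.

```bash
python3 -c "
from cell import manip
print(manip.close_job())"
```

```text
the job is handed in; nothing more can be done
None
```

The T-foot post is seated in the base, turned a quarter turn so its foot lies across the slot, and released upright near the slot's middle; the job was handed in at about 13.5 s, with the round-foot post and green look-alikes untouched.

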